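# Sort salvaged solenoids and a pulley into their trays

### The job

Sort the five salvaged parts on the bench into their trays. The two solenoids whose plunger stands out are good: put one in each bay of the divided tray; the two whose plunger is stuck in go in the plain tray, and the belt pulley goes in the round dish. Leave every part lying flat on the floor of its tray, not leaning on a wall or on another part.

Things in the scene. Friction and masses are not known exactly. Their poses are not given: they have to be found in the camera images.
- sprung_1_mid (a point): Solenoid 1, 0.35 kg: bare-metal can 38 mm thick (x -16 to +20 mm), lying between a 46 mm square steel flange (x +20 to +25) and a 46 mm square black cap (x -25 to -16) with 5 mm copper studs (to x -30). Plunger stands OUT: rod 12 mm thick with 18 mm head, tip at x +49; sprung, gives up to 17 mm if pushed (3 to 7 N). Point: on the can's axis, 23 mm above its support; x runs along the can to the plunger, z up.
- sprung_2_mid (a point): Solenoid 2, 0.35 kg: bare-metal can 38 mm thick (x -16 to +20 mm), lying between a 46 mm square steel flange (x +20 to +25) and a 46 mm square black cap (x -25 to -16) with 5 mm copper studs (to x -30). Plunger stands OUT: rod 12 mm thick with 18 mm head, tip at x +49; sprung, gives up to 17 mm if pushed (3 to 7 N). Point: on the can's axis, 23 mm above its support; x runs along the can to the plunger, z up.
- stuck_1_mid (a point): Solenoid 3, 0.35 kg: bare-metal can 38 mm thick (x -16 to +20 mm), lying between a 46 mm square steel flange (x +20 to +25) and a 46 mm square black cap (x -25 to -16) with 5 mm copper studs (to x -30). Plunger stuck IN: only its 18 mm head shows, tip at x +31; it does not move. Point: on the can's axis, 23 mm above its support; x runs along the can to the plunger, z up.
- stuck_2_mid (a point): Solenoid 4, 0.35 kg: bare-metal can 38 mm thick (x -16 to +20 mm), lying between a 46 mm square steel flange (x +20 to +25) and a 46 mm square black cap (x -25 to -16) with 5 mm copper studs (to x -30). Plunger stuck IN: only its 18 mm head shows, tip at x +31; it does not move. Point: on the can's axis, 23 mm above its support; x runs along the can to the plunger, z up.
- pulley_mid (a point): Belt pulley: black ribbed wheel lying flat, 54 mm in diameter, 30 mm high, with a steel bearing in the middle of its face; about 0.2 kg. The point is its centre, 15 mm above what it lies on; z is its axle.
- divided_tray: Grey plastic tray with one divider (4 mm thick, as high as the walls) across its middle, making two equal bays side by side along y: each is 135 mm (x) by 102 mm (y) inside, centred at y = +53 and y = -53 mm. Outer size 143 mm along its x by 216 mm along its y, walls 24 mm high and 4 mm thick, floor 4 mm thick. Screwed to the bench. Origin: centre of its underside, on the bench; z up.
- plain_tray: Dark steel tray without a divider, 135 mm (x) by 208 mm (y) inside. Outer size 143 mm along its x by 216 mm along its y, walls 24 mm high and 4 mm thick, floor 4 mm thick. Screwed to the bench. Origin: centre of its underside, on the bench; z up.
- round_dish: Round steel dish, 164 mm across the rim, about 144 mm across the flat floor inside, 24 mm high, floor 4 mm thick. Fixed to the bench. Origin: centre of its underside, on the bench.
There are look-alikes about, which are no part of the job. What is shaped like the part that bears stuck_1_mid but brown is not meant.

How it is judged:
At the end, for the whole second after the job is handed in: Each solenoid whose plunger stands out lies in a bay of its own in the divided tray, both stuck-in solenoids lie in the plain tray and the pulley lies in the round dish; all lie flat (within about 8 degrees) on the tray floor (height within 4 to 5 mm), inside the walls, released and at rest (z of sprung_1_mid in the frame of divided_tray between 0.022 and 0.032 m and x of sprung_1_mid in the frame of divided_tray between -0.055 and 0.055 m and angle between sprung_1_mid's own x axis and vertical between 1.42 and 1.72 rad and z of sprung_2_mid in the frame of divided_tray between 0.022 and 0.032 m and x of sprung_2_mid in the frame of divided_tray between -0.055 and 0.055 m and angle between sprung_2_mid's own x axis and vertical between 1.42 and 1.72 rad and ((y of sprung_1_mid in the frame of divided_tray between -0.09 and -0.015 m and y of sprung_2_mid in the frame of divided_tray between 0.015 and 0.09 m) or (y of sprung_1_mid in the frame of divided_tray between 0.015 and 0.09 m and y of sprung_2_mid in the frame of divided_tray between -0.09 and -0.015 m)) and z of stuck_1_mid in the frame of plain_tray between 0.022 and 0.032 m and x of stuck_1_mid in the frame of plain_tray between -0.055 and 0.055 m and angle between stuck_1_mid's own x axis and vertical between 1.42 and 1.72 rad and y of stuck_1_mid in the frame of plain_tray between -0.09 and 0.09 m and z of stuck_2_mid in the frame of plain_tray between 0.022 and 0.032 m and x of stuck_2_mid in the frame of plain_tray between -0.055 and 0.055 m and angle between stuck_2_mid's own x axis and vertical between 1.42 and 1.72 rad and y of stuck_2_mid in the frame of plain_tray between -0.09 and 0.09 m and horizontal distance between pulley_mid and round_dish below 0.055 m and z of pulley_mid in the frame of round_dish between 0.014 and 0.024 m and (angle between pulley_mid's own z axis and vertical below 0.15 rad or angle between pulley_mid's own z axis and vertical above 2.99 rad) and linear speed of each of sprung_1, sprung_2, stuck_1, stuck_2, pulley below 0.02 m/s); the robot touches nothing.
It also fails if it takes over 112 s, if anything falls off the work surface, if the arm or the gripper's body presses on something with over 40 N, if the wrist force passes 120 N, or if a joint passes its speed limit or range.

### The arm

A 6-joint arm with a two-finger parallel gripper is mounted at the origin on the work surface. World frame = base frame: x ahead of the robot, y to its left, z up, the work surface at z = 0. Lengths are in m, angles in rad, forces in N, time in s.
With the tool pointing down it reaches from about 0.275 to 0.725 m from the base axis. Payload 15.9 kg.
Tool frame: the origin (TCP) lies at the very end of the fingers, on their centre line; the grasp point (between the pads) lies 19 mm behind it; z points along the fingers, y is the line along which they close (so a half turn about z gives the same grasp; the last joint's range is limited). The gripper opens to 85 mm and grips with 20 to 120 N. Pads are 22 mm wide; open, the fingers measure 114 mm over their backs; the gripper's body (76 mm by 85 mm) begins 54 mm behind the grasp point. The pads swing forward as they close: fully open they stand 13 mm farther back than shut.
Start: joints at [-1.186, 0.213, -0.034, 1.323, 0, 1.571], TCP at [0.188, -0.463, 0.231] pointing down, gripper open.
Joint ranges: [-2.98, 2.98], [-0.74, 1.72], [-1.14, 1.35], [-2.1, 2.04], [-1.57, 1.44], [-3.14, 3.14]. Speed limits (rad/s): [1.89, 1.89, 2.39, 2.57, 3.14, 3.14].

### API

Orientations are given as [roll, pitch, yaw] about the fixed x, y, z axes, in that order (R = Rz(yaw) Ry(pitch) Rx(roll)).
In Python, from bench import ctrl gives the robot as it stands.
- The arm moves only by the shell command python3 -m jog 'ROWS' [OPENING]. ROWS is JSON, a list of rows, each a list of 6 numbers: the shift along the tool's x, y, z each as a share of 0.025 m, from -1 to 1, then the turn, a rotation vector about the tool's x, y, z each as a share of 30 degrees, from -1 to 1. In form: [[dx, dy, dz, ax, ay, az], ...]. A call has 1 to 5 rows; each row shifts and turns the commanded pose from where the row before left it, along the tool's axes as they then stand; what a row does not reach is not made up. A row lasts 1/10 s, in which the tool goes at most 50 mm and 8.59 degrees, less where a joint would pass 70% of its speed; a pose out of reach is approached as far as the arm can. A call with a number of a shift or a turn outside -1 to 1 is refused whole. A call with a gripper value outside its range is refused whole. OPENING is the finger opening in mm, from 0 to 85.4, set as the call begins (- or left out, the last holds). The fingers move at their own pace and stop on an object; the grip force is fixed at half the most. Time passes only in rows, so rows that do not move let the fingers close. It gives the time, the measured TCP pose, the force, the opening and the grip force at its end, in the units of the state.
- ctrl.observe(): the state, without advancing time (a new reading comes with each control period).
- ctrl.snapshot(name): name is "scene" or "side" or "wrist"; returns the picture (384x512x3 uint8, blue, green, red); there is no depth.
- ctrl.calibration(name): a dict with "fx", "fy", "cx", "cy" (pixels), "distortion" ([k1, k2, p1, p2, k3] as OpenCV has them; the pictures are not rectified), "origin" and "attitude" of the camera in the world; the wrist camera has in their place "hand_eye" (4x4, takes a point from camera to tool coordinates, whose origin is the TCP and whose axes are the flange's). Camera axes: x right, y down, z forward; pixel columns grow to the right and rows downward; lengths in m; the calibration is good to about 2 mm. A picture is of the moment at which its call begins: read the wrist's pose just before it. calibration takes no time and is no camera call.
- ctrl.sign_off(): hands the job in; it is judged then, once.
The state is a dict: "clock": time; "qpos": joint angles; "joint_vel": joint speeds; "effort": joint torques, N m; "tcp_pos": TCP position; "orientation": TCP orientation; "ft_force": force on the tool from outside, world axes, zero at the start; "ft_torque": the same for the moment, N m; "width": finger opening in m; "grip_force": force on a finger pad.
Only numpy, scipy, OpenCV 4.12 (cv2) and the standard library are available. Lean on these libraries where they do the work, as an engineer would, in place of code of your own. Each camera call takes 0.05 s, during which the arm holds its last target. There are 200 camera calls.

## Working session

There is one attempt and no reset: what is moved stays moved. The work goes in short steps, Python scripts to look and compute and a shell command to move; the robot and the scene stay as the last step left them, time stands still between calls to the robot, and variables do not carry over. Pictures are saved under pics/ and viewed, at most 14 in all, crops included, and the job is handed in when it is done.

```bash
ls; mkdir -p pics; python3 - <<'E'
from bench import ctrl
import cv2,numpy as np
for n in ("scene","side","wrist"):
    im=ctrl.snapshot(n); cv2.imwrite(f"pics/{n}0.png",im)
    c=ctrl.calibration(n); print(n,{k:np.round(v,4).tolist() for k,v in c.items()})
s=ctrl.observe(); print({k:np.round(v,4).tolist() for k,v in s.items()})
a=cv2.imread("pics/scene0.png")
cv2.imwrite("pics/scene0b.png",cv2.resize(a,(800,600),interpolation=cv2.INTER_CUBIC))
b=cv2.imread("pics/side0.png")
cv2.imwrite("pics/side0b.png",cv2.resize(b,(800,600),interpolation=cv2.INTER_CUBIC))
E
```

```text
pics
scene {'fx': 376.8493, 'fy': 376.8493, 'cx': 250.265, 'cy': 184.8666, 'distortion': [-0.1112, 0.0, 0.0, 0.0, 0.0], 'origin': [1.0671, -0.2235, 0.7357], 'attitude': [-2.4187, 0.0132, 1.2376]}
side {'fx': 424.1474, 'fy': 424.1474, 'cx': 251.5795, 'cy': 193.6839, 'distortion': [-0.069, 0.0, 0.0, 0.0, 0.0], 'origin': [0.4024, 0.559, 0.7515], 'attitude': [-2.4155, -0.0139, -2.9823]}
wrist {'fx': 337.7394, 'fy': 337.7394, 'cx': 255.9223, 'cy': 188.7779, 'distortion': [-0.0035, 0.0, 0.0, 0.0, 0.0], 'hand_eye': [[0.0011, -0.9577, -0.2879, 0.0743], [1.0, 0.0009, 0.001, 0.0004], [-0.0007, -0.2879, 0.9577, -0.1427], [0.0, 0.0, 0.0, 1.0]]}
{'clock': 0.15, 'qpos': [-1.186, 0.2133, -0.0348, 1.3235, 0.0, 1.5708], 'joint_vel': [-0.0012, -0.0011, 0.0005, 0.0009, -0.0006, 0.0001], 'effort': [0.0028, -68.641, 48.7246, 0.0132, 0.0002, -0.0], 'tcp_pos': [0.1876, -0.4632, 0.231], 'orientation': [-3.1408, -0.0, 0.3848], 'ft_force': [0.4688, -0.5669, 0.265], 'ft_torque': [0.0256, 0.0332, 0.0007], 'grip_force': 0.0, 'width': 0.0855}
```

View pics/scene0b.png

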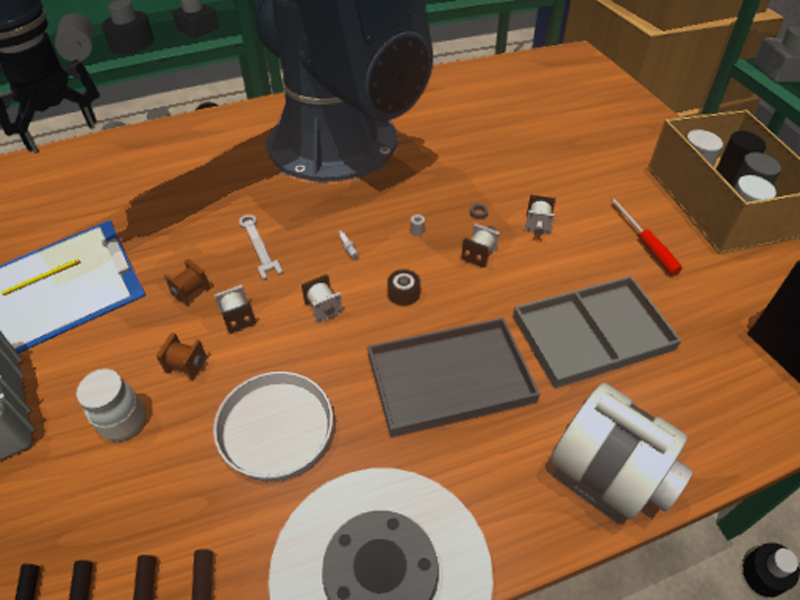

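View pics/side0b.png

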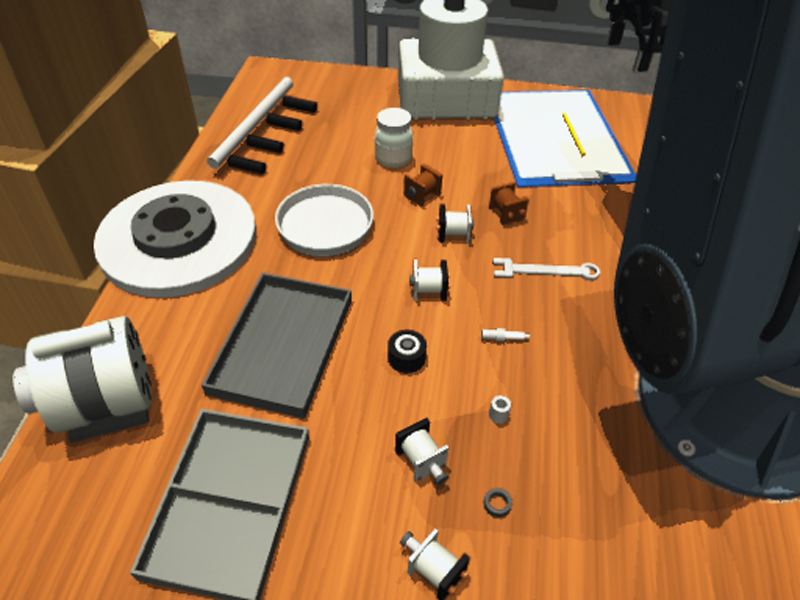

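The scene view (800×600) shows the stuck solenoids at (235,308) and (322,298), the sprung ones at (480,245) and (540,215), and the pulley at (404,287). The plain tray is near (453,377), the divided tray near (597,330) and the dish near (274,425).

The look-alikes are:
- brown solenoids at (187,283) and (182,356)
- a small bushing at (417,223)
- a ring at (479,211)
- a brake disc at (380,560)

In the side view the stuck pair is at (455,225) and (430,280), the sprung pair at (425,455) and (435,560), and the pulley at (407,350).

```bash
cat > h.py <<'E'
import cv2,numpy as np
from scipy.spatial.transform import Rotation as R
from bench import ctrl
def cam(n,s=None):
    c=ctrl.calibration(n); K=np.array([[c['fx'],0,c['cx']],[0,c['fy'],c['cy']],[0,0,1]]);d=np.array(c['distortion'])
    if n!='wrist': return K,d,np.array(c['origin']),R.from_euler('xyz',c['attitude']).as_matrix()
    H=np.array(c['hand_eye']); Rt=R.from_euler('xyz',s['orientation']).as_matrix()
    return K,d,np.array(s['tcp_pos'])+Rt@H[:3,3],Rt@H[:3,:3]
def rays(cm,px):
    K,d,o,Rm=cm; u=cv2.undistortPoints(np.array(px,float).reshape(-1,1,2),K,d).reshape(-1,2)
    return o,(Rm@np.c_[u,np.ones(len(u))].T).T
def plane(cm,px,z):
    o,r=rays(cm,px); return o+r*((z-o[2])/r[:,2])[:,None]
def tri(c1,p1,c2,p2):
    o1,a=rays(c1,[p1]);o2,b=rays(c2,[p2]);a,b=a[0],b[0]
    t=np.linalg.lstsq(np.c_[a,-b],o2-o1,rcond=None)[0]
    P,Q=o1+a*t[0],o2+b*t[1]; return (P+Q)/2,np.linalg.norm(P-Q)
def partmask(im):
    h=cv2.cvtColor(im,cv2.COLOR_BGR2HSV); m=((h[...,1]<110)|(h[...,2]<70)).astype(np.uint8)*255
    return cv2.morphologyEx(m,cv2.MORPH_OPEN,np.ones((2,2),np.uint8))
E
python3 - <<'E'
from h import *
S=.64
sc,sd=cam('scene'),cam('side')
np.set_printoptions(precision=4,suppress=True)
clk={'stA':((235,308),(455,225)),'stB':((322,298),(430,280)),'spA':((480,245),(425,452)),'spB':((540,215),(435,560)),'pul':((404,287),(407,350))}
def blob(im,p):
    m=partmask(im);n,l,st,ce=cv2.connectedComponentsWithStats(m)
    x,y=[int(v*S) for v in p]; w=l[y-3:y+4,x-3:x+4].ravel(); w=w[w>0]; i=np.bincount(w).argmax()
    return ce[i],st[i]
A,B=cv2.imread('pics/scene0.png'),cv2.imread('pics/side0.png')
for k,(a,b) in clk.items():
    (ca,sa),(cb,sb)=blob(A,a),blob(B,b); P,e=tri(sc,ca,sd,cb)
    print(k,P,'err',round(e,4),'areas',sa[4],sb[4],'plane',plane(sc,[ca],.02)[0,:2],plane(sd,[cb],.02)[0,:2])
# ends: cap / flange clicks
ends={'stA':((240,313),(227,295)),'stB':((313,287),(329,303)),'spA':((474,251),(486,236)),'spB':((541,203),(539,222))}
for k,v in ends.items():
    p=plane(sc,np.array(v)*S,.03); print(k,'yaw scene',np.degrees(np.arctan2(*(p[1]-p[0])[[1,0]])))
ends={'stA':((443,223),(469,224)),'stB':((444,280),(417,282)),'spA':((411,437),(434,464)),'spB':((453,575),(425,552))}
for k,v in ends.items():
    p=plane(sd,np.array(v)*S,.03); print(k,'yaw side',np.degrees(np.arctan2(*(p[1]-p[0])[[1,0]])))
for nm,cm,pts in (('plain',sc,[(368,347),(506,320),(538,393),(393,433)]),('div',sc,[(514,314),(632,279),(679,342),(557,383)]),
  ('plain',sd,[(263,275),(352,291),(306,412),(203,387)]),('div',sd,[(201,411),(309,430),(259,600),(133,575)])):
    p=plane(cm,np.array(pts)*S,.024)[:,:2]; print(nm,p.mean(0),[np.linalg.norm(p[i]-p[(i+1)%4]).round(3) for i in range(4)],
     'edge0-1 ang',np.degrees(np.arctan2(*(p[1]-p[0])[::-1])),'edge1-2',np.degrees(np.arctan2(*(p[2]-p[1])[::-1])))
for cm,pts in ((sc,[(215,425),(333,420),(274,374),(275,478)]),(sd,[(275,219),(373,219),(325,185),(325,255)])):
    p=plane(cm,np.array(pts)*S,.024)[:,:2]; print('dish',p.mean(0),np.linalg.norm(p[0]-p[1]),np.linalg.norm(p[2]-p[3]))
c=np.vstack([A[180:230,130:250].repeat(4,0).repeat(4,1),A[115:165,260:380].repeat(4,0).repeat(4,1)])
cv2.imwrite('pics/crop1.png',c)
E
```

```text
stA [ 0.4206 -0.2734  0.018 ] err 0.002 areas 464 361 plane [ 0.4235 -0.2727] [ 0.4199 -0.2724]
stB [ 0.4472 -0.1368  0.0167] err 0.0062 areas 461 432 plane [ 0.4534 -0.1356] [ 0.4451 -0.1369]
spA [0.421  0.1556 0.0187] err 0.0053 areas 390 837 plane [0.4249 0.1561] [0.4191 0.1542]
spB [0.3897 0.2898 0.0196] err 0.0044 areas 365 947 plane [0.3922 0.2905] [0.388  0.2884]
pul [ 0.4625 -0.0027  0.0085] err 0.0047 areas 363 553 plane [ 0.4745 -0.0051] [0.46  0.004]
stA yaw scene -162.65117694881147
stB yaw scene 20.661363500215973
spA yaw scene 127.23405383275669
spB yaw scene -32.814929303377454
stA yaw side -173.14367957265392
stB yaw side 15.687458294552219
spA yaw side 135.40748731978678
spB yaw side -31.50302912721066
plain [0.6492 0.0042] [np.float64(0.217), np.float64(0.134), np.float64(0.212), np.float64(0.146)] edge0-1 ang 83.86806050159751 edge1-2 -6.700443665891068
div [0.6524 0.2447] [np.float64(0.22), np.float64(0.136), np.float64(0.214), np.float64(0.134)] edge0-1 ang 89.8852018418323 edge1-2 -2.3592256975843893
plain [0.638  0.0095] [np.float64(0.141), np.float64(0.217), np.float64(0.144), np.float64(0.213)] edge0-1 ang 176.20553798059242 edge1-2 85.716511608601
div [0.6382 0.2534] [np.float64(0.144), np.float64(0.211), np.float64(0.143), np.float64(0.214)] edge0-1 ang 178.71800582908077 edge1-2 89.16340307218107
dish [ 0.6461 -0.2559] 0.16150085312256734 0.1595621687102779
dish [ 0.6363 -0.2448] 0.16204674443082293 0.17496558285284425
```

View pics/crop1.png

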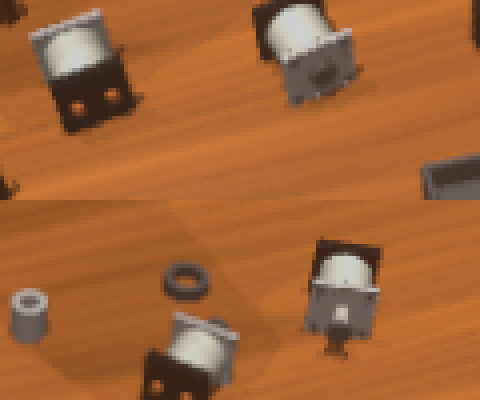

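The close crop confirms the choice: the metal cans with heads in are the stuck pair, those with rods out are the sprung pair, and the brown ones are excluded. The estimates agree to about 1 cm. I'll go over the first stuck one and look with the wrist camera.

```bash
cat >> h.py <<'E'
def go(x,y,z,yawdeg):
    "tool-axis shifts (units of 25 mm) after the turn (units of 30 deg) to the target"
    s=ctrl.observe(); y0=s['orientation'][2]; d=(np.degrees(y0)-yawdeg+180)%360-180
    a=np.radians(yawdeg if abs(d)<=180 else yawdeg); p=np.array([x,y,z])-s['tcp_pos']
    print('turn az %.2f  dx %.2f dy %.2f dz %.2f'%(d/30,(np.cos(a)*p[0]+np.sin(a)*p[1])/.025,(np.sin(a)*p[0]-np.cos(a)*p[1])/.025,-p[2]/.025))
def wrist(name):
    s=ctrl.observe(); im=ctrl.snapshot('wrist'); cv2.imwrite(f'pics/{name}.png',im)
    return im,cam('wrist',s),s
E
cat > look.py <<'E'
# look.py name : wrist picture + blobs of non-wood with their rectangle, on plane z
import sys; from h import *
np.set_printoptions(precision=4,suppress=True)
im,cm,s=wrist(sys.argv[1]); print('tcp',np.array(s['tcp_pos']),'yaw',np.degrees(s['orientation'][2]).round(1))
m=partmask(im); cs,_=cv2.findContours(m,cv2.RETR_EXTERNAL,cv2.CHAIN_APPROX_NONE)
for c in cs:
    if cv2.contourArea(c)<800: continue
    r=cv2.minAreaRect(c); b=cv2.boxPoints(r); p=plane(cm,b,.03)[:,:2]
    print('px',np.round(r[0]),'area',cv2.contourArea(c),'xy@30mm',plane(cm,[r[0]],.03)[0,:2],'sides',np.linalg.norm(p[0]-p[1]).round(3),np.linalg.norm(p[1]-p[2]).round(3),'ang',np.degrees(np.arctan2(*(p[1]-p[0])[::-1])).round(1))
E
python3 -m jog '[[1,-0.5,0.7,0,0,0.17],[1,-0.5,0.7,0,0,0.17],[1,-0.5,0.7,0,0,0],[1,-0.5,0.7,0,0,0],[1,-0.5,0.44,0,0,0]]' 85 
python3 -m jog '[[1,-0.5,0,0,0,0],[1,-0.5,0,0,0,0],[1,-0.5,0,0,0,0],[1,-0.5,0,0,0,0],[1,-0.5,0,0,0,0]]'
python3 -m jog '[[0.6,-0.5,0,0,0,0],[0,0,0,0,0,0]]'
python3 look.py w1
```

```text
clock: 0.65
tcp_pos: [0.2925, -0.3698, 0.149]
orientation: [-3.14, 0.001, 0.207]
ft_force: [-0.1, -0.5, -0.5]
width: 0.0846
grip_force: 0.0
clock: 1.15
tcp_pos: [0.4024, -0.2834, 0.1502]
orientation: [-3.141, 0.0, 0.207]
ft_force: [0.0, 0.6, -0.6]
width: 0.0848
grip_force: 0.0
clock: 1.35
tcp_pos: [0.4148, -0.2674, 0.1501]
orientation: [-3.141, 0.0, 0.209]
ft_force: [-0.7, -1.1, -0.3]
width: 0.0847
grip_force: 0.0
tcp [ 0.4148 -0.2674  0.1501] yaw 12.0
px [256. 302.] area 37986.0 xy@30mm [ 0.3054 -0.2908] sides 0.429 0.175 ang -78.0
px [ 12. 220.] area 1229.0 xy@30mm [ 0.3416 -0.0748] sides 0.019 0.067 ang -78.0
px [267. 173.] area 3554.0 xy@30mm [ 0.4252 -0.2747] sides 0.06 0.047 ang 7.7
px [380.  90.] area 870.5 xy@30mm [ 0.5051 -0.343 ] sides 0.051 0.014 ang -33.0
px [ 96. 103.] area 4402.5 xy@30mm [ 0.4511 -0.1366] sides 0.064 0.058 ang -74.9
px [502.  60.] area 946.5 xy@30mm [ 0.5439 -0.4237] sides 0.014 0.05 ang -77.8
```

View pics/w1.png

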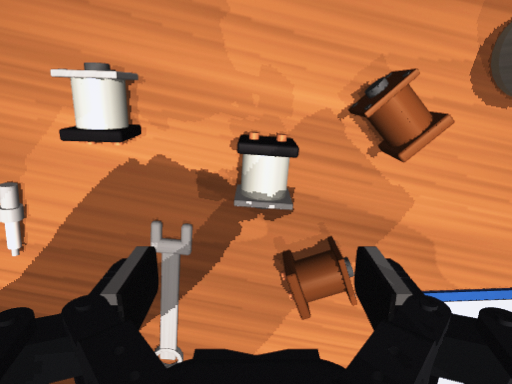

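The wrist view shows stuck A at (265,174), with cap and studs up and flange down. Stuck B is at (98,103), and the brown decoys are at (318,277) and (402,113). I'll measure the bright can itself and get the correction.

```bash
cat > can.py <<'E'
# can.py name z [png] : white cans in a wrist view (axis centre, yaw), shift for the grasp at TCP height z
import sys; from h import *
def cans(im,cm):
    h=cv2.cvtColor(im,cv2.COLOR_BGR2HSV); m=((h[...,1]<60)&(h[...,2]>150)).astype(np.uint8)*255
    m=cv2.morphologyEx(m,cv2.MORPH_OPEN,np.ones((9,9),np.uint8)); out=[]
    for c in cv2.findContours(m,cv2.RETR_EXTERNAL,cv2.CHAIN_APPROX_NONE)[0]:
        if cv2.contourArea(c)<700: continue
        r=cv2.minAreaRect(c); p=plane(cm,cv2.boxPoints(r),.044)[:,:2]; q=plane(cm,[r[0]],.044)[0]
        e=[p[1]-p[0],p[2]-p[1]]; out.append((np.round(r[0]).tolist(),q[:2].round(4).tolist(),[np.linalg.norm(v).round(4) for v in e],[np.degrees(np.arctan2(v[1],v[0])).round(1) for v in e]))
    return out
if __name__=='__main__':
    im,cm,s=wrist(sys.argv[1])
    print(np.round(s['tcp_pos'],4),np.degrees(s['orientation'][2]).round(1))
    for o in cans(im,cm): print(*o)
E
python3 can.py w2; python3 -c "
from h import *
s=ctrl.observe();print(plane(cam('wrist',s),[(318,245),(287,290)],.046))"
```

```text
[ 0.4141 -0.2682  0.1501] 12.0
[265.0, 174.0] [0.4263, -0.2731] [np.float64(0.0328), np.float64(0.0321)] [np.float64(-78.0), np.float64(-166.5)]
[96.0, 98.0] [0.456, -0.1429] [np.float64(0.0341), np.float64(0.0402)] [np.float64(-78.0), np.float64(-174.6)]
[[ 0.37806245 -0.32777627  0.046     ]
 [ 0.33252592 -0.31309168  0.046     ]]
```

```bash
python3 -c "
from h import *
go(.426,-.273,.004,9)"
```

```text
turn az 0.10  dx 0.46 dy 0.24 dz 5.85
```

```bash
python3 -m jog '[[0.46,0.24,0.5,0,0,0.1],[0,0,1,0,0,0],[0,0,1,0,0,0],[0,0,1,0,0,0],[0,0,1,0,0,0]]' 70 | tail -5
python3 -m jog '[[0,0,0.8,0,0,0],[0,0,0.55,0,0,0],[0,0,0,0,0,0]]'
python3 -m jog '[[0,0,0,0,0,0],[0,0,0,0,0,0],[0,0,0,0,0,0],[0,0,0,0,0,0],[0,0,0,0,0,0]]' 25
```

```text
tcp_pos: [0.4255, -0.2733, 0.0369]
orientation: [3.141, 0.0, 0.153]
ft_force: [0.4, -0.0, -1.0]
width: 0.0698
grip_force: 0.0
clock: 2.25
tcp_pos: [0.4245, -0.2725, 0.0025]
orientation: [-3.14, 0.002, 0.153]
ft_force: [-0.7, 0.5, 0.6]
width: 0.07
grip_force: 0.0
clock: 2.75
tcp_pos: [0.4266, -0.273, 0.0052]
orientation: [3.14, -0.001, 0.154]
ft_force: [-3.1, -0.4, 8.8]
width: 0.0366
grip_force: 59.1
```

The part is gripped at 36.6 mm. Next I lift and carry it to the plain tray's −y half.

```bash
python3 -m jog '[[0,0,-0.5,0,0,0],[0,0,-1,0,0,0],[0,0,-1,0,0,0.15],[0,0,-1,0,0,0.16],[0,0,-0.5,0,0,0.15]]'|tail -5
python3 -m jog '[[0.75,-1,0,0,0,0],[0.75,-1,0,0,0,0],[0.75,-1,0,0,0,0],[0.75,-1,0,0,0,0],[0.75,-1,0,0,0,0]]'|tail -1
python3 -m jog '[[0.75,-1,0,0,0,0],[0.75,-1,0,0,0,0],[0.75,-1,0,0,0,0],[0.75,-1,0,0,0,0],[0.85,-1,0,0,0,0]]'|tail -1
python3 -m jog '[[0,0,0,0,0,0]]'; python3 -c "
from h import *
wrist('w3');go(.639,-.041,.01,-5)"
```

```text
tcp_pos: [0.427, -0.273, 0.1073]
orientation: [3.14, -0.003, -0.09]
ft_force: [0.1, 0.4, -4.6]
width: 0.0364
grip_force: 61.1
grip_force: 61.2
grip_force: 61.2
clock: 4.35
tcp_pos: [0.6386, -0.0442, 0.1048]
orientation: [-3.135, -0.001, -0.071]
ft_force: [-1.8, -0.5, -3.4]
width: 0.0364
grip_force: 61.2
turn az 0.03  dx 0.05 dy -0.18 dz 3.78
```

View pics/w3.png

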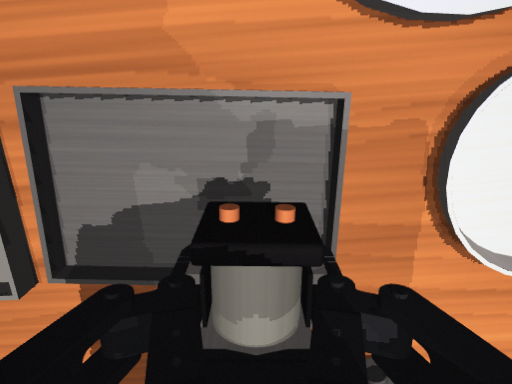

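The wrist view shows the plain tray's far rim from (15,88) to (350,95) and its near-left corner at (50,282). The divided tray's edge is at left and the dish at right. I'll fix the tray pose from these corners.

```bash
python3 -c "
from h import *
s=ctrl.observe();p=plane(cam('wrist',s),[(15,88),(350,95),(50,282)],.024)[:,:2];print(p)
print(np.linalg.norm(p[0]-p[1]),np.linalg.norm(p[0]-p[2]),(p[1]+p[2])/2,np.degrees(np.arctan2(*(p[0]-p[1])[::-1])))"
```

```text
[[ 0.7223169   0.10274864]
 [ 0.70272171 -0.10969332]
 [ 0.58226058  0.11509486]]
0.21334375606438483 0.1405994426894901 [0.64249114 0.00270077] 84.73007226431805
```

The tray centre is (0.642, 0.003) with yaw −5°, and the size checks out at 213×141 mm. I'll lower, release and rise.

```bash
python3 -m jog '[[0,0.1,1,0,0,0],[0,0,1,0,0,0],[0,0,1,0,0,0],[0,0,0.5,0,0,0],[0,0,0.2,0,0,0]]'|tail -5
python3 -m jog '[[0,0,0.05,0,0,0],[0,0,0,0,0,0]]'
python3 -m jog '[[0,0,0,0,0,0],[0,0,0,0,0,0],[0,0,-0.1,0,0,0]]' 65
python3 -m jog '[[0,0,-0.6,0,0,0],[0,0,-1,0,0,0],[0,0,-1,0,0,0],[0,0,-1,0,0,0],[0,0,-1,0,0,0]]'
python3 -c "
from h import *
go(.456,-.137,.13,14)"
```

```text
tcp_pos: [0.6355, -0.0488, 0.011]
orientation: [-3.136, 0.002, -0.075]
ft_force: [0.3, -0.2, -3.5]
width: 0.0364
grip_force: 61.3
clock: 5.1
tcp_pos: [0.637, -0.0486, 0.0114]
orientation: [-3.136, -0.001, -0.075]
ft_force: [0.0, 0.5, -3.1]
width: 0.0362
grip_force: 61.3
clock: 5.4
tcp_pos: [0.6367, -0.0484, 0.0133]
orientation: [-3.136, -0.001, -0.075]
ft_force: [-0.1, -0.4, -0.4]
width: 0.065
grip_force: 0.0
clock: 5.9
tcp_pos: [0.6365, -0.049, 0.1295]
orientation: [-3.136, -0.001, -0.074]
ft_force: [0.0, -0.4, 0.1]
width: 0.0649
grip_force: 0.0
turn az -0.61  dx -7.86 dy 1.67 dz -0.02
```

```bash
python3 -m jog '[[-0.9,0.2,-0.5,0,0,-0.2],[-0.95,0.2,-0.3,0,0,-0.2],[-1,0.2,0,0,0,-0.21],[-1,0.2,0,0,0,0],[-1,0.2,0,0,0,0]]'|tail -5
python3 -m jog '[[-1,0.2,0,0,0,0],[-1,0.2,0,0,0,0],[-1,0.2,0,0,0,0],[0,0,0,0,0,0]]'|tail -5
python3 can.py w4
```

```text
tcp_pos: [0.519, -0.0886, 0.1481]
orientation: [-3.137, -0.003, 0.245]
ft_force: [-0.0, -1.0, 0.5]
width: 0.0651
grip_force: 0.0
tcp_pos: [0.4487, -0.1219, 0.148]
orientation: [-3.137, -0.002, 0.243]
ft_force: [0.3, -1.0, -0.7]
width: 0.0652
grip_force: 0.0
[ 0.4487 -0.1219  0.148 ] 13.9
[308.0, 322.0] [0.3436, -0.195] [np.float64(0.0295), np.float64(0.0533)] [np.float64(-75.9), np.float64(-162.6)]
[277.0, 178.0] [0.4617, -0.1351] [np.float64(0.0313), np.float64(0.0258)] [np.float64(-75.9), np.float64(-164.0)]
[454.0, 38.0] [0.584, -0.2255] [np.float64(0.0745), np.float64(0.0489)] [np.float64(-75.9), np.float64(-153.9)]
```

View pics/w4.png

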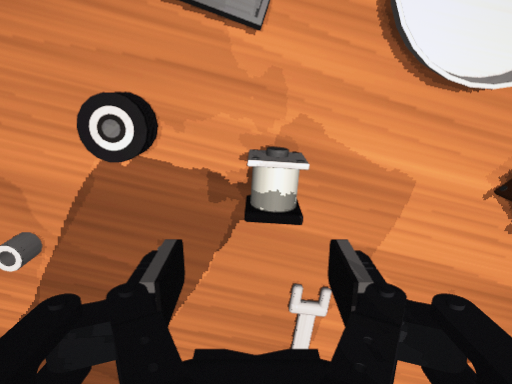

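The wrist view shows stuck B at (276,188) with its flange up at row 160 and cap at row 213. The pulley is at (112,127).

```bash
python3 -c "
from h import *
s=ctrl.observe();c=cam('wrist',s);print(plane(c,[(276,188)],.044),plane(c,[(112,127)],.03))
p=plane(c,[(278,160),(274,213)],.046);print(np.degrees(np.arctan2(*(p[0]-p[1])[[1,0]])),np.linalg.norm(p[0]-p[1]))
q=plane(c,[(276,188)],.044)[0];go(q[0],q[1],.004,11)"
```

```text
[[ 0.45500181 -0.13607838  0.044     ]] [[ 0.46769682 -0.0033877   0.03      ]]
10.844925386493042 0.041759130851208255
turn az 0.10  dx 0.08 dy 0.61 dz 5.77
```

```bash
python3 -m jog '[[0.08,0.6,0.4,0,0,0.1],[0,0,1,0,0,0],[0,0,1,0,0,0],[0,0,1,0,0,0],[0,0,1,0,0,0]]' 70 | tail -5
python3 -m jog '[[0,0,0.8,0,0,0],[0,0,0.53,0,0,0],[0,0,0,0,0,0]]'
python3 -m jog '[[0,0,0,0,0,0],[0,0,0,0,0,0],[0,0,0,0,0,0],[0,0,0,0,0,0]]' 25
python3 -m jog '[[0,0,-0.5,0,0,0],[0,0,-1,0,0,0],[0,0,-1,0,0,0.18],[0,0,-1,0,0,0.18],[0,0,-0.5,0,0,0.17]]'
python3 -c "
from h import *
go(.646,.053,.105,-5)"
```

```text
tcp_pos: [0.4573, -0.1349, 0.0357]
orientation: [-3.136, -0.002, 0.191]
ft_force: [0.7, -0.5, 0.3]
width: 0.07
grip_force: 0.0
clock: 7.65
tcp_pos: [0.4559, -0.1342, 0.0019]
orientation: [-3.135, 0.001, 0.191]
ft_force: [-0.1, 0.0, 1.5]
width: 0.0706
grip_force: 0.0
clock: 8.05
tcp_pos: [0.4572, -0.1347, 0.0049]
orientation: [-3.137, -0.003, 0.192]
ft_force: [-0.9, 0.0, 7.3]
width: 0.0367
grip_force: 59.3
clock: 8.55
tcp_pos: [0.4572, -0.1351, 0.1064]
orientation: [-3.137, -0.003, -0.089]
ft_force: [1.0, 0.3, -3.1]
width: 0.0364
grip_force: 60.4
turn az -0.00  dx 6.87 dy -8.15 dz 0.06
```

```bash
python3 -m jog '[[0.8,-1,0,0,0,0],[0.8,-1,0,0,0,0],[0.8,-1,0,0,0,0],[0.8,-1,0,0,0,0],[0.8,-1,0,0,0,0]]'|tail -1
python3 -m jog '[[1,-1,0,0,0,0],[1,-1,0,0,0,0],[0.87,-1,0,0,0,0],[0,-0.15,0,0,0,0],[0,0,0,0,0,0]]'
python3 -c "
from h import *
go(.646,.053,.011,-5)"
```

```text
grip_force: 60.6
clock: 9.55
tcp_pos: [0.6398, 0.0102, 0.1066]
orientation: [-3.097, 0.001, -0.005]
ft_force: [-0.5, -1.3, -3.5]
width: 0.0366
grip_force: 60.5
turn az 0.16  dx 0.10 dy -1.73 dz 3.82
```

```bash
python3 -m jog '[[0,0,0,0,0,0]]'; python3 -c "
from h import *
s=ctrl.observe();print(np.round(s['qpos'],3),np.round(s['joint_vel'],3))"
```

```text
clock: 9.65
tcp_pos: [0.6392, 0.0096, 0.1069]
orientation: [-3.097, 0.001, -0.006]
ft_force: [-0.0, 0.6, -2.1]
width: 0.0365
grip_force: 60.5
[-0.007  0.547  0.135  1.159  0.044  3.141] [-0.005 -0.008 -0.006 -0.     0.001  0.001]
```

Joint 6 is at its limit (q6 ≈ q1 + π − yaw). I'll place this part at yaw about +7° instead and take out the small tilt.

```bash
python3 -m jog '[[0,0,0,0,0,-0.25],[0,0,0,-0.085,0,0],[0,0,0,0,0,0]]'; python3 -c "
from h import *
s=ctrl.observe();print(np.round(s['qpos'],3),np.degrees(s['orientation']))
go(.644,.053,.0108,7)"
```

```text
clock: 9.95
tcp_pos: [0.6392, 0.0099, 0.1072]
orientation: [3.141, -0.006, 0.125]
ft_force: [0.6, -0.2, -3.6]
width: 0.036
grip_force: 60.6
[ 0.016  0.541  0.126  1.151 -0.     3.032] [179.94136208  -0.32355653   7.16205069]
turn az 0.01  dx 0.40 dy -1.69 dz 3.86
```

```bash
python3 -m jog '[[0.2,-0.8,0,0,0,-0.03],[0.2,-0.8,0,0,0,0],[0,0,1,0,0,0],[0,0,1,0,0,0],[0,0,0,0,0,0]]'|tail -5
python3 -m jog '[[0,0,1,0,0,0],[0,0,0.6,0,0,0],[0,0,0.2,0,0,0],[0,0,0,0,0,0]]'

```

```text
tcp_pos: [0.6422, 0.0505, 0.0539]
orientation: [-3.141, -0.0, 0.14]
ft_force: [-0.9, 0.3, -3.0]
width: 0.036
grip_force: 60.5
clock: 10.85
tcp_pos: [0.6448, 0.0506, 0.0124]
orientation: [-3.141, -0.005, 0.14]
ft_force: [0.2, -0.4, -3.5]
width: 0.0362
grip_force: 60.7
```

```bash
python3 -m jog '[[0,0,0.08,0,0,0],[0,0,0,0,0,0]]'|tail -5
python3 -m jog '[[0,0,0,0,0,0],[0,0,0,0,0,0],[0,0,-0.1,0,0,0]]' 65|tail -5
python3 -m jog '[[0,0,-0.6,0,0,0],[0,0,-1,0,0,0],[0,0,-1,0,0,0],[0,0,-1,0,0,0],[0,0,-1,0,0,0]]' | head -3
python3 -c "
from h import *
go(.455,-.003,.14,8)"
```

```text
tcp_pos: [0.6455, 0.0509, 0.0108]
orientation: [3.141, -0.007, 0.141]
ft_force: [0.1, 0.2, -2.9]
width: 0.0362
grip_force: 60.7
tcp_pos: [0.6449, 0.0509, 0.0126]
orientation: [3.141, -0.006, 0.141]
ft_force: [0.2, 0.3, -0.2]
width: 0.0653
grip_force: 0.0
clock: 11.85
tcp_pos: [0.6443, 0.0508, 0.1288]
orientation: [3.141, -0.006, 0.141]
turn az 0.00  dx -7.80 dy 1.08 dz -0.45
```

```bash
python3 -m jog '[[-0.98,0.135,-0.2,0,0,0],[-0.98,0.135,-0.2,0,0,0],[-0.98,0.135,0,0,0,0],[-0.98,0.135,0,0,0,0],[-0.98,0.135,0,0,0,0]]' 80|tail -1
python3 -m jog '[[-0.98,0.135,0,0,0,0],[-0.98,0.135,0,0,0,0],[-0.94,0.135,0,0,0,0],[0,0,0,0,0,0]]'|tail -5
python3 - <<'E'
from h import *
im,cm,s=wrist('w5')
h=cv2.cvtColor(im,cv2.COLOR_BGR2HSV); m=((h[...,1]<60)&(h[...,2]>120)).astype(np.uint8)*255
for c in cv2.findContours(m,cv2.RETR_EXTERNAL,cv2.CHAIN_APPROX_NONE)[0]:
    if cv2.contourArea(c)>300:
        (x,y),r=cv2.minEnclosingCircle(c); print((x,y),r,plane(cm,[(x,y)],.03)[0])
q=plane(cm,[(244,160)],.03)[0]; print(q)
E
```

```text
grip_force: 0.0
tcp_pos: [0.4528, -0.0038, 0.1368]
orientation: [3.141, -0.005, 0.14]
ft_force: [-0.0, 0.3, -0.3]
width: 0.0803
grip_force: 0.0
(299.66082763671875, 326.2339172363281) 21.52392578125 [ 0.33384359 -0.0599038   0.03      ]
(19.5, 216.5) 31.31303596496582 [0.40398393 0.17770223 0.03      ]
(43.003055572509766, 199.5753631591797) 26.59415626525879 [0.42090466 0.15875288 0.03      ]
(257.1440734863281, 172.92372131347656) 22.68494987487793 [ 0.46546474 -0.00336458  0.03      ]
(308.5, 7.0) 111.71961212158203 [ 0.58282658 -0.02111309  0.03      ]
[0.47397112 0.00784358 0.03      ]
```

View pics/w5.png

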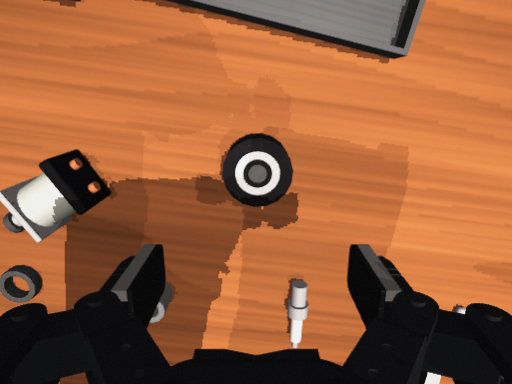

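The pulley's bearing is at (257,173), giving (0.4655, −0.0034), which is consistent with the earlier estimate. I'll grasp it.

```bash
python3 -m jog '[[0.5,0.06,0.4,0,0,0],[0,0,1,0,0,0],[0,0,1,0,0,0],[0,0,1,0,0,0],[0,0,1,0,0,0]]' 80 | head -2
python3 -m jog '[[0,0,0.6,0,0,0],[0,0,0.4,0,0,0],[0,0,0,0,0,0]]'|tail -5
python3 -m jog '[[0,0,0,0,0,0],[0,0,0,0,0,0],[0,0,0,0,0,0],[0,0,0,0,0,0]]' 40
python3 -m jog '[[0,0,-0.5,0,0,0],[0,0,-1,0,0,0],[0,0,-1,0,0,0],[0,0,-1,0,0,0],[0,0,-0.5,0,0,0]]'
python3 -c "
from h import *
go(.642,-.25,.105,8)"
```

```text
clock: 13.3
tcp_pos: [0.4691, -0.0028, 0.0256]
tcp_pos: [0.4681, -0.0028, 0.0005]
orientation: [3.142, -0.004, 0.141]
ft_force: [-0.2, 0.2, 0.3]
width: 0.0802
grip_force: 0.0
clock: 14.0
tcp_pos: [0.4691, -0.0029, 0.0026]
orientation: [3.141, -0.007, 0.141]
ft_force: [-1.8, 1.7, 8.7]
width: 0.0525
grip_force: 61.3
clock: 14.5
tcp_pos: [0.4688, -0.003, 0.1041]
orientation: [3.141, -0.009, 0.141]
ft_force: [1.7, -0.3, -3.3]
width: 0.0524
grip_force: 63.3
turn az 0.00  dx 5.48 dy 10.75 dz -0.04
```

```bash
python3 -m jog '[[0.5,1,0,0,0,0],[0.5,1,0,0,0,0],[0.5,1,0,0,0,0],[0.5,1,0,0,0,0],[0.5,1,0,0,0,0]]'|tail -1
python3 -m jog '[[0.5,1,0,0,0,0],[0.5,1,0,0,0,0],[0.5,1,0,0,0,0],[0.5,1,0,0,0,0],[0.5,1,0,0,0,0]]'|tail -1
python3 -m jog '[[0.3,0.75,0,0,0,0],[0,0,0,0,0,0]]'
python3 - <<'E'
from h import *
im,cm,s=wrist('w6'); print(np.round(s['qpos'],3))
h=cv2.cvtColor(im,cv2.COLOR_BGR2HSV); m=((h[...,1]<60)&(h[...,2]>140)).astype(np.uint8)*255
E
```

```text
grip_force: 63.6
grip_force: 63.6
clock: 15.7
tcp_pos: [0.6374, -0.2526, 0.1022]
orientation: [3.141, -0.006, 0.139]
ft_force: [-0.5, 0.8, -1.7]
width: 0.0522
grip_force: 63.6
[-3.780e-01  6.430e-01  2.870e-01  1.209e+00  2.000e-03  2.624e+00]
```

View pics/w6.png

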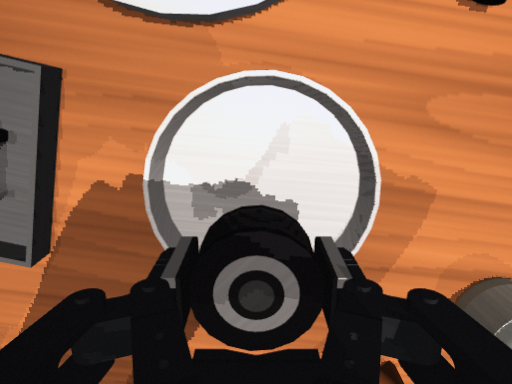

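The dish rim spans columns 145–381 with its top at (263,70), and the held pulley is at (258,290).

```bash
python3 -c "
from h import *
s=ctrl.observe();p=plane(cam('wrist',s),[(263,70),(145,180),(381,182)],.024)[:,:2];y=s['orientation'][2]
print(p,np.linalg.norm(p[1]-p[2]),p[0]-.082*np.array([np.cos(y),np.sin(y)]),(p[1]+p[2])/2)"
```

```text
[[ 0.72182747 -0.24412093]
 [ 0.64093304 -0.17523353]
 [ 0.66196164 -0.33402939]] 0.1601821689532894 [ 0.64062573 -0.25553481] [ 0.65144734 -0.25463146]
```

```bash
python3 -m jog '[[0.1,0.08,1,0,0,0],[0,0,1,0,0,0],[0,0,1,0,0,0],[0,0,0.5,0,0,0],[0,0,0.25,0,0,0]]'|tail -5
python3 -m jog '[[0,0,0.05,0,0,0],[0,0,0,0,0,0]]'|tail -5
python3 -m jog '[[0,0,0,0,0,0],[0,0,0,0,0,0],[0,0,-0.1,0,0,0]]' 72|tail -5
python3 -m jog '[[0,0,-0.6,0,0,0],[0,0,-1,0,0,0],[0,0,-1,0,0,0],[0,0,-1,0,0,0],[0,0,-1,0,0,0]]' | head -3
```

```text
tcp_pos: [0.6393, -0.2513, 0.0078]
orientation: [-3.141, -0.004, 0.141]
ft_force: [0.4, -0.5, -2.6]
width: 0.052
grip_force: 63.6
tcp_pos: [0.6404, -0.2521, 0.0082]
orientation: [3.141, -0.007, 0.141]
ft_force: [-0.6, -0.4, -2.0]
width: 0.0524
grip_force: 63.6
tcp_pos: [0.64, -0.2521, 0.0101]
orientation: [3.141, -0.006, 0.141]
ft_force: [-0.2, -0.4, -0.2]
width: 0.0723
grip_force: 0.0
clock: 17.25
tcp_pos: [0.6393, -0.2522, 0.1263]
orientation: [3.141, -0.006, 0.141]
```

Released. Next is sprung A (axis about 131°). I'll turn to that yaw while still over the dish, then travel.

```bash
R='[0,0,0,0,0,-0.28]'; python3 -m jog '[[0,0,-0.3,0,0,-0.28],[0,0,-0.3,0,0,-0.28],[0,0,0,0,0,-0.28],[0,0,0,0,0,-0.28],[0,0,0,0,0,-0.28]]' 75|tail -1
python3 -m jog '[[0,0,0,0,0,-0.28],[0,0,0,0,0,-0.28],[0,0,0,0,0,-0.28],[0,0,0,0,0,-0.28],[0,0,0,0,0,-0.28]]'|tail -1
python3 -m jog '[[0,0,0,0,0,-0.28],[0,0,0,0,0,-0.28],[0,0,0,0,0,-0.28],[0,0,0,0,0,-0.28],[0,0,0,0,0,0]]'|head -3
python3 -c "
from h import *
print(np.degrees(ctrl.observe()['orientation']));go(.425,.15,.14,126)"
```

```text
grip_force: 0.0
grip_force: 0.0
clock: 18.75
tcp_pos: [0.6393, -0.2522, 0.1402]
orientation: [3.137, 0.003, 2.196]
[179.7135616    0.1849979  125.82328597]
turn az -0.01  dx 18.05 dy 2.52 dz 0.01
```

```bash
python3 -m jog '[[1,0.14,0,0,0,0],[1,0.14,0,0,0,0],[1,0.14,0,0,0,0],[1,0.14,0,0,0,0],[1,0.14,0,0,0,0]]'|tail -1
python3 -m jog '[[1,0.14,0,0,0,0],[1,0.14,0,0,0,0],[1,0.14,0,0,0,0],[1,0.14,0,0,0,0],[1,0.14,0,0,0,0]]'|tail -1
python3 -m jog '[[1,0.14,0,0,0,0],[1,0.14,0,0,0,0],[1,0.14,0,0,0,0],[1,0.14,0,0,0,0],[1,0.14,0,0,0,0]]'|tail -1
python3 -m jog '[[1,0.14,0,0,0,0],[1,0.14,0,0,0,0],[1,0.14,0,0,0,0],[0,0,0,0,0,0]]'|tail -1
python3 can.py w7
```

```text
grip_force: 0.0
grip_force: 0.0
grip_force: 0.0
grip_force: 0.0
[0.427  0.1521 0.1391] 125.5
[461.0, 258.0] [0.5919, 0.2011] [np.float64(0.083), np.float64(0.0677)] [np.float64(87.9), np.float64(-5.5)]
[251.0, 188.0] [0.4248, 0.1518] [np.float64(0.0316), np.float64(0.0319)] [np.float64(38.8), np.float64(-50.5)]
```

View pics/w7.png

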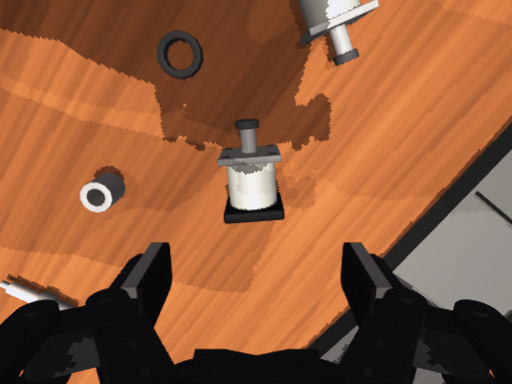

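Sprung A is at (252,186), with its plunger head at (247,124), flange at row 157 and cap at row 214. The bushing at (102,190) and the ring at (180,54) are clear of the fingers.

```bash
python3 -c "
from h import *
s=ctrl.observe();c=cam('wrist',s);q=plane(c,[(252,187)],.044)[0]
p=plane(c,[(249,157),(254,213)],.046);print(q,np.degrees(np.arctan2(*(p[0]-p[1])[[1,0]])),np.linalg.norm(p[0]-p[1]))
go(q[0],q[1],.004,129.5)"
```

```text
[0.42529002 0.15200068 0.044     ] 130.29446384219648 0.04252806033773726
turn az -0.13  dx 0.09 dy -0.05 dz 5.41
```

```bash
python3 -m jog '[[0.1,-0.05,0.4,0,0,-0.14],[0,0,1,0,0,0],[0,0,1,0,0,0],[0,0,1,0,0,0],[0,0,1,0,0,0]]' 68 | head -2
python3 -m jog '[[0,0,0.6,0,0,0],[0,0,0.38,0,0,0],[0,0,0,0,0,0]]'|tail -5
python3 -m jog '[[0,0,0,0,0,0],[0,0,0,0,0,0],[0,0,0,0,0,0],[0,0,0,0,0,0]]' 25
python3 -m jog '[[0,0,-0.5,0,0,0],[0,0,-1,0,0,-0.2],[0,0,-1,0,0,-0.28],[0,0,-1,0,0,-0.28],[0,0,-0.5,0,0,-0.28]]'
python3 -m jog '[[0,0,0,0,0,-0.28],[0,0,0,0,0,-0.28],[0,0,0,0,0,0]]'
python3 -c "
from h import *
go(.59,.193,.105,178)"
```

```text
clock: 21.2
tcp_pos: [0.4267, 0.1509, 0.0281]
tcp_pos: [0.426, 0.1509, 0.0036]
orientation: [3.138, 0.003, 2.264]
ft_force: [0.4, 0.6, 0.7]
width: 0.0679
grip_force: 0.0
clock: 21.9
tcp_pos: [0.4267, 0.1515, 0.0053]
orientation: [3.136, 0.004, 2.266]
ft_force: [-4.7, -3.0, 11.2]
width: 0.0364
grip_force: 58.7
clock: 22.4
tcp_pos: [0.4265, 0.1518, 0.1066]
orientation: [3.138, 0.007, 2.817]
ft_force: [-0.0, 0.1, -4.1]
width: 0.0366
grip_force: 61.6
clock: 22.7
tcp_pos: [0.4257, 0.1515, 0.1047]
orientation: [3.141, 0.006, 3.107]
ft_force: [1.0, -0.8, -2.9]
width: 0.0367
grip_force: 61.6
turn az 0.00  dx -6.51 dy 1.89 dz -0.01
```

```bash
python3 -m jog '[[-1,0.3,0,0,0,0],[-1,0.3,0,0,0,0],[-1,0.3,0,0,0,0],[-1,0.3,0,0,0,0],[-1,0.3,0,0,0,0]]'|tail -1
python3 -m jog '[[-1,0.3,0,0,0,0],[-0.5,0.1,0,0,0,0],[0,0,0,0,0,0]]'
python3 -c "
from h import *
wrist('w8')"
```

```text
grip_force: 61.6
clock: 23.5
tcp_pos: [0.5909, 0.1931, 0.1046]
orientation: [3.141, 0.005, 3.1]
ft_force: [-1.0, -0.5, -4.8]
width: 0.0363
grip_force: 61.5
```

View pics/w8.png

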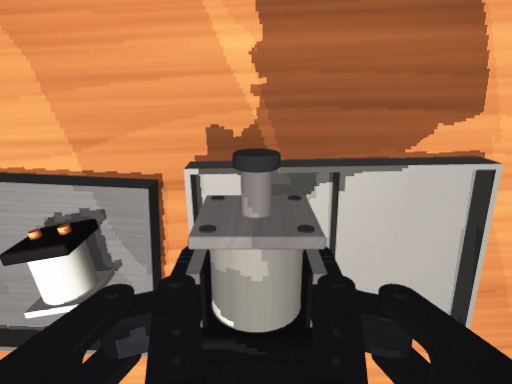

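The divided tray's near rim runs from (186,165) to (500,160), with the divider top at (334,172) and right wall to about (471,328). Stuck B lies flat in the plain tray at (62,268).

```bash
python3 -c "
from h import *
s=ctrl.observe();p=plane(cam('wrist',s),[(186,164),(500,160),(334,172),(471,328)],.024)[:,:2];print(p)
d=p[1]-p[0];u=d/np.linalg.norm(d);n=np.array([u[1],-u[0]]);c=(p[0]+p[1])/2+n*.0715
print(np.linalg.norm(d),np.degrees(np.arctan2(*d[::-1])),c,'bay-',c-.053*u,'bay+',c+.053*u)"
```

```text
[[0.56591168 0.14667534]
 [0.57157076 0.35819169]
 [0.57546502 0.24664534]
 [0.70686913 0.35831352]]
0.2115920432081189 88.46742631260697 [0.64021565 0.25052122] bay- [0.63879815 0.19754018] bay+ [0.64163314 0.30350227]
```

```bash
python3 -m jog '[[-1,0.07,0,0,0,0],[-0.96,0.07,0,0,0,0],[0,0,1,0,0,0],[0,0,1,0,0,0],[0,0,1,0,0,0]]'|tail -5
python3 -m jog '[[0,0,0.5,0,0,0],[0,0,0.22,0,0,0],[0,0,0,0,0,0]]'
```

```text
tcp_pos: [0.6385, 0.1944, 0.0297]
orientation: [3.141, 0.005, 3.102]
ft_force: [-0.3, 0.4, -4.7]
width: 0.0363
grip_force: 61.7
clock: 24.35
tcp_pos: [0.6391, 0.1946, 0.0125]
orientation: [3.141, 0.005, 3.104]
ft_force: [-0.8, 0.6, -4.7]
width: 0.0365
grip_force: 61.5
```

```bash
python3 -m jog '[[0,0,0.1,0,0,0],[0,0,0,0,0,0]]'|tail -5
python3 -m jog '[[0,0,0,0,0,0],[0,0,0,0,0,0],[0,0,-0.1,0,0,0]]' 52|tail -5
python3 -m jog '[[0,0,-0.6,0,0,0],[0,0,-1,0,0,0],[0,0,-1,0,0,0],[0,0,-1,0,0,0.28],[0,0,-1,0,0,0.28]]' | head -3
python3 -m jog '[[0,0,-0.3,0,0,0.28],[0,0,-0.2,0,0,0.16],[0,0,0,0,0,0]]' 70 |tail -5
python3 -c "
from h import *
go(.39,.288,.14,148)"
```

```text
tcp_pos: [0.6399, 0.1948, 0.0108]
orientation: [3.14, 0.007, 3.104]
ft_force: [-0.5, -0.3, -4.4]
width: 0.0366
grip_force: 61.5
tcp_pos: [0.6396, 0.1947, 0.0127]
orientation: [3.141, 0.006, 3.104]
ft_force: [-0.3, 1.2, -0.4]
width: 0.0519
grip_force: 0.0
clock: 25.35
tcp_pos: [0.6388, 0.1946, 0.129]
orientation: [3.139, 0.005, 2.806]
tcp_pos: [0.6393, 0.1948, 0.1412]
orientation: [3.137, 0.006, 2.579]
ft_force: [0.6, -0.5, -0.1]
width: 0.0698
grip_force: 0.0
turn az -0.01  dx 10.43 dy -2.12 dz 0.05
```

```bash
python3 -m jog '[[1,-0.2,0,0,0,0],[1,-0.2,0,0,0,0],[1,-0.2,0,0,0,0],[1,-0.2,0,0,0,0],[1,-0.2,0,0,0,0]]'|tail -1
python3 -m jog '[[1,-0.2,0,0,0,0],[1,-0.2,0,0,0,0],[1,-0.2,0,0,0,0],[1,-0.2,0,0,0,0],[1,-0.2,0,0,0,0]]'|tail -1
python3 -m jog '[[0.4,-0.1,0,0,0,0],[0,0,0,0,0,0]]'|tail -1
python3 can.py w9
```

```text
grip_force: 0.0
grip_force: 0.0
grip_force: 0.0
[0.3899 0.2887 0.1387] 148.1
[255.0, 187.0] [0.3885, 0.2899] [np.float64(0.0302), np.float64(0.0336)] [np.float64(58.1), np.float64(-30.9)]
```

View pics/w9.png

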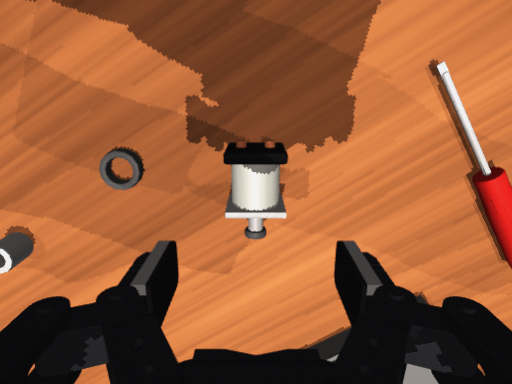

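Sprung B is at (255,187), cap up and plunger down at row 232, aligned with the tool. The ring at (121,169) is clear.

```bash
python3 -m jog '[[0.07,0,0.4,0,0,0],[0,0,1,0,0,0],[0,0,1,0,0,0],[0,0,1,0,0,0],[0,0,1,0,0,0]]' 68 | head -2
python3 -m jog '[[0,0,0.6,0,0,0],[0,0,0.38,0,0,0],[0,0,0,0,0,0]]'|tail -5
python3 -m jog '[[0,0,0,0,0,0],[0,0,0,0,0,0],[0,0,0,0,0,0],[0,0,0,0,0,0]]' 25
python3 -m jog '[[0,0,-0.5,0,0,0],[0,0,-1,0,0,-0.2],[0,0,-1,0,0,-0.28],[0,0,-1,0,0,-0.28],[0,0,-0.5,0,0,-0.24]]'
python3 -m jog '[[0,0,0,0,0,0]]'|head -3
python3 -c "
from h import *
go(.628,.301,.105,178)"
```

```text
clock: 27.4
tcp_pos: [0.3903, 0.2888, 0.0268]
tcp_pos: [0.3896, 0.2886, 0.0027]
orientation: [3.14, 0.004, 2.58]
ft_force: [0.0, -0.6, -0.2]
width: 0.068
grip_force: 0.0
clock: 28.1
tcp_pos: [0.3905, 0.2896, 0.0051]
orientation: [3.137, 0.005, 2.581]
ft_force: [-1.4, -2.5, 6.5]
width: 0.0364
grip_force: 59.2
clock: 28.6
tcp_pos: [0.3901, 0.2899, 0.1067]
orientation: [3.139, 0.008, 3.111]
ft_force: [1.1, 0.0, -4.2]
width: 0.0363
grip_force: 61.1
clock: 28.7
tcp_pos: [0.3903, 0.2901, 0.1061]
orientation: [3.139, 0.008, 3.107]
turn az 0.00  dx -9.49 dy 0.77 dz 0.04
```

```bash
python3 -m jog '[[-1,0.08,0,0,0,0],[-1,0.08,0,0,0,0],[-1,0.08,0,0,0,0],[-1,0.08,0,0,0,0],[-1,0.08,0,0,0,0]]'|tail -1
python3 -m jog '[[-1,0.08,0,0,0,0],[-1,0.08,0,0,0,0],[-1,0.08,0,0,0,0],[-1,0.08,0,0,0,0],[-0.45,0.05,0,0,0,0]]'|tail -1
python3 -m jog '[[0,0,0,0,0,0]]'
python3 -c "
from h import *
wrist('w10')"
```

```text
grip_force: 61.1
grip_force: 61.0
clock: 29.8
tcp_pos: [0.6269, 0.2994, 0.1036]
orientation: [3.142, 0.004, 3.1]
ft_force: [-0.7, 0.2, -4.2]
width: 0.0363
grip_force: 61.0
```

View pics/w10.png

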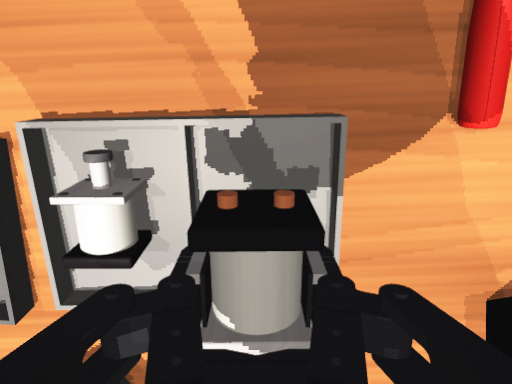

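Sprung A lies flat in the left bay at (105,215). The held part at column 257 is centred over the right bay, which spans columns 195 to 335. I'll lower and release.

```bash
python3 -m jog '[[0,0.07,1,0,0,0],[0,0,1,0,0,0],[0,0,1,0,0,0],[0,0,0.5,0,0,0],[0,0,0.2,0,0,0]]'|tail -5
python3 -m jog '[[0,0,0.05,0,0,0],[0,0,0,0,0,0]]'|tail -5
python3 -m jog '[[0,0,0,0,0,0],[0,0,0,0,0,0],[0,0,-0.1,0,0,0]]' 52|tail -5
python3 -m jog '[[0,0,-0.6,0,0,0],[0,0,-1,0,0,0],[0,0,-1,0,0,0],[0,0,-1,0,0,0],[0,0,-1,0,0,0]]' | head -3
python3 -m jog '[[1,0,-1,0,0,0],[1,0,-1,0,0,0],[1,0,-1,0,0,0],[1,0,-1,0,0,0],[1,0,0,0,0,0]]' | head -3
python3 - <<'E'
from h import *
a=ctrl.snapshot('scene');b=ctrl.snapshot('side')
v=np.vstack([cv2.resize(a[170:320,120:450],(660,300),interpolation=cv2.INTER_CUBIC),cv2.resize(b[110:384,70:270],(219,300)).repeat(1,1) if 0 else cv2.copyMakeBorder(cv2.resize(b[100:384,70:260],(201,300),interpolation=cv2.INTER_CUBIC),0,0,0,459,cv2.BORDER_CONSTANT)])
cv2.imwrite('pics/f1.png',v)
E
```

```text
tcp_pos: [0.6253, 0.3013, 0.0115]
orientation: [-3.141, 0.003, 3.104]
ft_force: [0.9, 0.2, -3.9]
width: 0.0363
grip_force: 61.2
tcp_pos: [0.6271, 0.3019, 0.0126]
orientation: [3.14, 0.007, 3.104]
ft_force: [-0.2, 0.2, -2.7]
width: 0.0367
grip_force: 61.2
tcp_pos: [0.627, 0.3017, 0.0147]
orientation: [3.141, 0.006, 3.104]
ft_force: [-0.5, -0.1, 0.5]
width: 0.0521
grip_force: 0.0
clock: 31.35
tcp_pos: [0.6261, 0.3015, 0.1308]
orientation: [3.141, 0.006, 3.104]
clock: 31.85
tcp_pos: [0.5009, 0.3069, 0.2325]
orientation: [3.138, 0.01, 3.104]
```

View pics/f1.png

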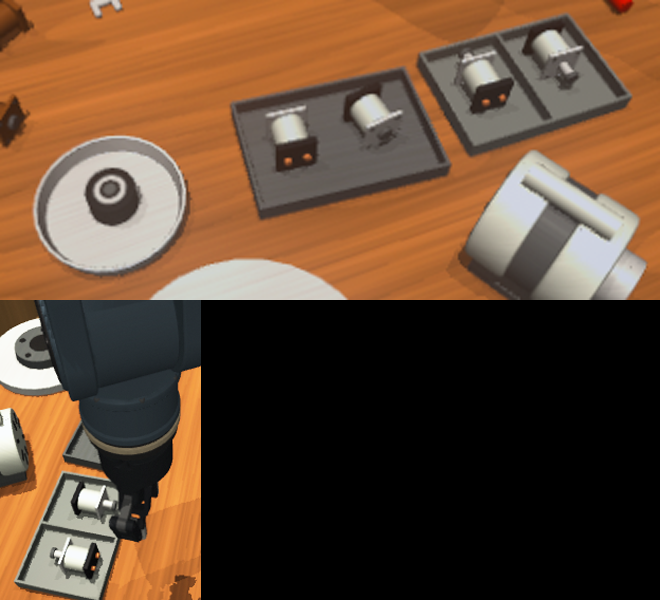

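The final view shows all five parts flat and clear of the walls: the pulley at (112,195), the stuck ones at (292,135) and (372,115), and the sprung ones at (483,80) and (553,50). The arm is clear, so I'm handing in.

```bash
python3 -m jog '[[0,0,0,0,0,0],[0,0,0,0,0,0],[0,0,0,0,0,0]]' | head -2; python3 -c "
from bench import ctrl
print(ctrl.sign_off())"
```

```text
clock: 32.25
tcp_pos: [0.5012, 0.306, 0.228]
the job is handed in; nothing more can be done
None
```

The job is handed in at about 32 s: both sprung solenoids are in their own bays, both stuck ones are in the plain tray and the pulley is in the dish; all looked flat in the last picture, but the hand-in returned no verdict.

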